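# Tuck the coffee-filter carton shut

## Task

Close the open cardboard carton of coffee filters using only pushes and presses of the fingers: fold its creased flap over the filters, then press the crease down flat so that the front edge of the flap slides in beneath the green lip along the carton's front rim and stays tucked there. Be gentle, pinch nothing, do not lift or shove the carton along, and leave the mug, the spice jar and the teaspoon standing or lying where they are.

Things in the scene. Friction and masses are not known exactly. Their poses are not given: they have to be found in the camera images.
- carton: shallow open cardboard carton with green bands, 150 (x) x 120 (y) x 50 mm, about 0.8 kg, loose on the worktop, filled with white filter papers to 34 mm above its underside. Origin: centre of its underside. Its +x side (far from the robot) is the back, with the flap's hinge; its -x side is the front, with the lip. Side walls 40 mm high, 4 mm thick; back wall 35 mm
- flap (a joint): angle of the flap's back panel about the hinge along the carton's y: 0 = flat and closed, 1.57 = upright, more = leaning back away from the lip; starts 1.75 to 2.1, limit 2.3. Both hinge and crease are stiff (friction about 0.03 N m) and stay where they are left
- tongue (a joint): bend at the crease: 0 = tongue in line with the back panel, positive = folded toward the carton's inside; starts 1.1 to 1.45. So bent, the edge swings clear of the lip and lands on the filters short of it (flap then at 0.5 to 0.65 rad); pressing the crease down then drives the edge forward under the lip. If nearly straight, the edge would land on top of the lip
- hinge_line (a point): middle of the hinge line at the back of the carton: at x = +68 mm, z = 37 mm in the carton's frame
- crease (a point): middle of the crease between the flap's back panel (70 mm from hinge to crease) and its tongue (62 mm from crease to free edge), both rigid, 104 mm wide (y) and 3 mm thick; with the flap closed flat it lies at x = -2 mm, z = 37 mm in the carton's frame. Press on the crease or just behind it: pressing on the tongue hinders its edge from sliding
- edge (a point): middle of the tongue's free edge (rounded, 4 mm thick); with the flap closed flat it lies at x = -64 mm, z = 37 mm in the carton's frame, 14 mm beneath the lip
- lip_inner (a point): middle of the inner lower edge of the lip: at x = -50 mm, z = 45 mm in the carton's frame. The green lip is 5 mm thick, runs the whole width and reaches 25 mm inward from the front face; 11 mm of height are free between it and the filters.
- mug: dark grey and white mug with a handle, 86x117x99 mm, standing beside the carton; origin at the middle of its underside; leave alone
- jar: glass spice jar with a dark cap, 41 mm across, 105 mm high, standing on the carton's other side; origin at the centre of its underside; leave alone
- teaspoon: pale metal teaspoon, 132x26x9 mm, lying in front of the carton; origin at the middle of its underside; leave alone

How it is judged:
By the outcome, as a careful person would: the job done as asked, in the order asked, and still so for the second after the job is handed in, with the robot touching nothing.
It also fails if it takes over 35 s, if anything falls off the work surface, if the arm or the gripper's body presses on something with over 40 N, if the wrist force passes 120 N, or if a joint passes its speed limit or range.

## Robot

A 6-joint arm with a two-finger parallel gripper is mounted at the origin on a cart in front of the work surface, level with it; the furniture and walls round the work are solid. World frame = base frame: x ahead of the robot, y to its left, z up, the work surface at z = 0. Lengths are in m, angles in degrees, forces in N, time in s.
With the tool pointing down it reaches from about 0.4 to 0.825 m from the base axis. Payload 7 kg.
Tool frame: the origin (TCP) lies between the finger pads; the fingertips stand 25 mm ahead of it and the grasp point (between the pads) lies 6 mm ahead of it; z points along the fingers, y is the line along which they close (so a half turn about z gives the same grasp; the last joint's range is limited). The gripper opens to 88 mm and grips with 3 to 60 N. Pads are 19 mm wide; open, the fingers measure 130 mm over their backs; the gripper's body (78 mm by 193 mm) begins 47 mm behind the grasp point.
Start: joints at [79.532, 20.546, 0.682, 0, -70.136, -16.507], TCP at [0.306, 0.602, 0.252] pointing down, gripper open.
Joint ranges: [-176.03, 176.03], [-82.01, 121.73], [-58.28, 71.71], [-173.87, 95.51], [-174.79, -0.11], [-173.66, 173.66]. Speed limits (degrees/s): [136.94, 136.94, 172.46, 180, 180, 180].

## Interface

Orientations are given as [roll, pitch, yaw] about the fixed x, y, z axes, in that order (R = Rz(yaw) Ry(pitch) Rx(roll)).
In Python, from plant import ctrl gives the robot as it stands.
- The arm moves only by the tool drive_effector, called after "Emit:" as name(argument=value, ...) on one line, values as JSON. Schema: {"type":"object","properties":{"increments":{"type":"array","items":{"type":"object","properties":{"trans":{"type":"array","items":{"type":"number"},"minItems":3,"maxItems":3},"rz":{"type":"number"},"jaw":{"type":"number"}},"additionalProperties":false,"required":["jaw"]},"minItems":1,"maxItems":8},"only":{"type":"string"},"quiet":{"type":"boolean"},"lines":{"type":"string"}},"required":["increments"],"additionalProperties":false}. increments is a list of rows, 1 to 8 of them, each an object with the fields trans (a list: dx, dy, dz in units of 5 mm), rz (a turn about the tool's z in units of 5 degrees), jaw (the finger opening in m); a field left out counts as zero (the opening has to be given); each row is the pose to reach, as a shift and turn from the pose commanded when the call began, along the tool's axes at that moment; what a row does not reach only later rows make up. A row lasts 1/8 s, in which the tool goes at most 0.0625 m and 10.7 degrees, less where a joint would pass 70% of its speed; a pose out of reach is approached as far as the arm can. The fingers move at their own pace and stop on an object; the grip force is fixed at half the most. Time passes only in rows, so rows that do not move let the fingers close. The tool returns the time, the measured TCP pose, the force, the opening and the grip force at its end. only (a regular expression) keeps the lines of the reply that match it, lines (a string "A,B") keeps lines A to B, and quiet returns only ok. Input that does not fit is refused with a message, and nothing moves.
- ctrl.get_obs(): the state, without advancing time (a new reading comes with each control period).
- ctrl.snapshot(name): name is "scene" or "top" or "wrist"; returns a dict with "frame" (480x640x3 uint8, red, green, blue), "z_map" (480x640 float32, m along the optical axis (not along the pixel's ray), 0 where there is no reading), "fovy" (degrees; the focal length in pixels is half the picture's height over the tangent of half this angle, whatever the lens; pixels are square), "cx", "cy" (the principal point, pixels), "k1" (the pictures are not rectified: a ray, as slopes to the right and down, at radius r is drawn at 1 + k1 r^2 times it, then the intrinsics apply), "R" (3x3) and "t" (3): a world point X has camera coordinates R X + t; the wrist camera has in their place "T_tool_cam" (4x4, takes a point from camera to tool coordinates, whose origin is the TCP and whose axes are the flange's). Camera axes: x right, y down, z forward; pixel columns grow to the right and rows downward; lengths in m; the calibration is good to about 2 mm. A picture is of the moment at which its call begins: read the wrist's pose just before it.
- ctrl.close_job(): hands the job in; it is judged then, once.
The state is a dict: "clock": time; "joint_pos": joint angles; "qvel": joint speeds; "tau": joint torques, N m; "tool_pos": TCP position; "orientation": TCP orientation; "force": force on the tool from outside, world axes, zero at the start; "moment": the same for the moment, N m; "opening": finger opening in m; "gripper_force": force on a finger pad.
Only numpy, scipy, OpenCV 4.12 (cv2) and the standard library are available. Lean on these libraries where they do the work, as an engineer would, in place of code of your own. Each camera call takes 0.05 s, during which the arm holds its last target. There are 200 camera calls.

## Working session

There is one attempt and no reset: what is moved stays moved. The work goes in short steps, Python scripts to look and compute and a tool call to move; the robot and the scene stay as the last step left them, time stands still between calls to the robot, and variables do not carry over. Pictures are saved under pics/ and viewed, at most 10 in all, crops included, and the job is handed in when it is done.

```bash
ls; mkdir -p pics; cat > h.py <<'E'
import numpy as np, cv2
from plant import ctrl
def snap(n):
    s=ctrl.snapshot(n); return s
def cloud(s):
    f=240/np.tan(np.radians(s["fovy"])/2)
    K=np.array([[f,0,s["cx"]],[0,f,s["cy"]],[0,0,1.]])
    v,u=np.mgrid[0:480,0:640]
    p=cv2.undistortPoints(np.stack([u,v],-1).reshape(-1,1,2).astype(float),K,np.array([s["k1"],0,0,0.])).reshape(480,640,2)
    z=s["z_map"]; P=np.dstack([p[...,0]*z,p[...,1]*z,z])
    W=(P-np.asarray(s["t"]))@np.asarray(s["R"]); W[z==0]=np.nan
    return W
E
python3 - <<'E'
from h import *
for n in("scene","top"):
    s=snap(n); cv2.imwrite(f"pics/{n}0.png",s["frame"][...,::-1]); np.save(f"pics/{n}0.npy",cloud(s))
print(ctrl.get_obs())
E
```

```text
pics
plant.py
{'clock': 0.1, 'joint_pos': array([ 7.95334900e+01,  2.05873480e+01,  6.38350787e-01, -1.65509087e-02,
       -7.01368575e+01, -1.65053003e+01]), 'qvel': array([ 4.66576606e-02, -1.19016189e-01,  1.74018637e-01,  4.42232746e-02,
        7.90268857e-02, -7.51024622e-05]), 'tau': array([-2.66851835e-03, -5.84163022e+01,  2.93751901e+01,  7.01567397e+00,
        1.01571370e-02, -5.45938769e-05]), 'tool_pos': array([0.30600858, 0.60119146, 0.25071479]), 'orientation': array([ 1.79913262e+02, -9.47514737e-03, -2.69774383e+01]), 'force': array([ 0.4044633 , -0.63489805, -0.46734975]), 'moment': array([ 0.02870819, -0.004611  ,  0.01766921]), 'gripper_force': 0.0, 'opening': 0.0869137135877293}
```
View pics/scene0.png

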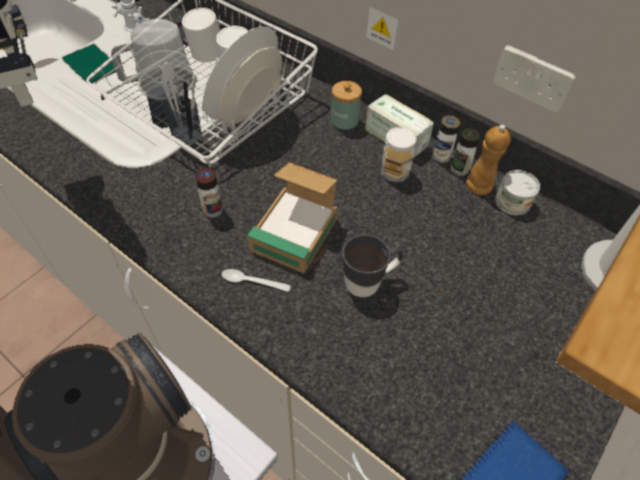

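View pics/top0.png

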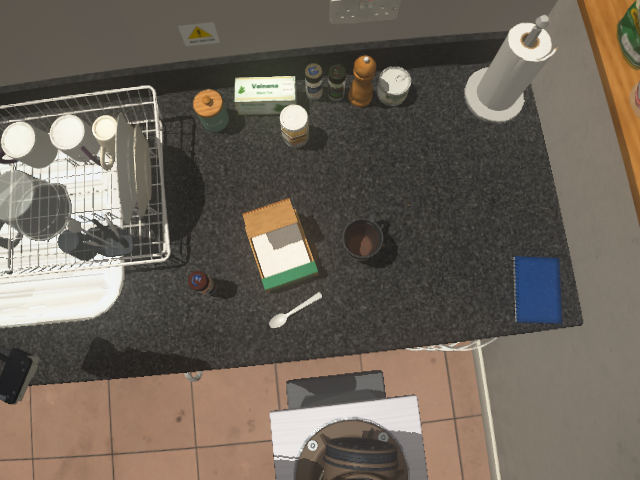

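The scene view shows the carton at about (293,225), with its flap raised behind it at (307,183). In the top view the green lip is at (288,275), the flap at (272,217), the mug at (363,240), the jar at (200,281) and the spoon at (295,310). Next I'll measure these.

```bash
python3 - <<'E'
from h import *
W=np.load("pics/top0.npy"); im=cv2.imread("pics/top0.png").astype(int)
b,g,r=im[...,0],im[...,1],im[...,2]
box=np.zeros((480,640),bool); box[195:300,235:325]=1
m=box&(g>r+30)&(g>b+15)&(W[...,2]>.042)
P=W[m]; P=P[~np.isnan(P).any(1)]; print("lip",len(P),np.median(P,0))
rc=cv2.minAreaRect((P[:,:2]*1000).astype(np.float32)); print(rc, cv2.boxPoints(rc))
# white filters
m=box&(im.min(-1)>120)&(W[...,2]>.02)&(W[...,2]<.045)
P=W[m]; print("white",len(P),np.median(P,0))
pp=P[:,:2].astype(np.float32)*1000; rc=cv2.minAreaRect(pp);print(rc)
m=box&(W[...,2]>.028)&(W[...,2]<.056);P=W[m];rc=cv2.minAreaRect((P[:,:2]*1000).astype(np.float32));print("carton all",rc,cv2.boxPoints(rc))
for n in("top","scene"):
    W=np.load(f"pics/{n}0.npy")
    m=(W[...,2]>.06)&(W[...,0]>.3)&(W[...,0]<.75)&(W[...,2]<.2)
    k,l,s,c=cv2.connectedComponentsWithStats(m.astype(np.uint8))
    for i in range(1,k):
        if s[i,4]>60:
            P=W[l==i]; print(n,s[i],P.min(0).round(3),P.max(0).round(3),np.median(P,0).round(3))
E
```

```text
lip 631 [0.43192027 0.08421969 0.04977021]
((432.3807373046875, 83.6073989868164), (24.185361862182617, 119.8084945678711), 12.953965187072754) [[407.16718  139.27632 ]
 [434.0244    22.516891]
 [457.5943    27.938477]
 [430.73706  144.6979  ]]
white 1946 [0.49078825 0.09794027 0.03294237]
((491.9284973144531, 98.19906616210938), (93.62698364257812, 106.27611541748047), 12.342853546142578)
carton all ((492.04876708984375, 97.1039810180664), (149.04214477539062, 120.831787109375), 13.219193458557129) [[405.68658  138.87773 ]
 [433.31805   21.247713]
 [578.41095   55.33023 ]
 [550.7795   172.96025 ]]
top [ 551   80   78  221 7264] [ 0.3   -0.566  0.06 ] [ 0.75  -0.556  0.2  ] [ 0.51  -0.561  0.136]
top [284 125  22  14 195] [0.738 0.016 0.06 ] [0.75  0.062 0.106] [0.744 0.039 0.092]
top [ 119  126   33   99 1886] [0.563 0.344 0.06 ] [0.75  0.443 0.2  ] [0.641 0.372 0.162]
top [157 139  13 117 333] [0.501 0.333 0.061] [0.75  0.342 0.115] [0.635 0.337 0.088]
top [ 83 149  24  20 176] [0.716 0.467 0.06 ] [0.75  0.515 0.102] [0.737 0.479 0.082]
top [ 11 155  20   8  98] [0.744 0.632 0.077]
[... 624 characters left out ...]
03 0.06 ] [0.75  0.761 0.192] [0.585 0.594 0.114]
scene [183  24  15  25 204] [0.74 0.63 0.06] [0.75  0.675 0.122] [0.747 0.652 0.097]
scene [ 201   39   87  118 3976] [0.499 0.333 0.06 ] [0.749 0.475 0.2  ] [0.633 0.364 0.14 ]
scene [385 137  21  26 343] [0.735 0.015 0.06 ] [0.75  0.064 0.106] [0.742 0.037 0.085]
scene [ 274  163   63   37 1118] [0.502 0.055 0.06 ] [0.585 0.168 0.13 ] [0.546 0.105 0.115]
scene [196 168  23  31 553] [0.411 0.248 0.06 ] [0.453 0.29  0.109] [0.426 0.261 0.1  ]
scene [ 342  234   61   50 1387] [ 0.441 -0.12   0.06 ] [ 0.542 -0.033  0.102] [ 0.497 -0.078  0.084]
scene [ 605  412   35   68 1326] [ 0.366 -0.562  0.06 ] [ 0.528 -0.559  0.187] [ 0.424 -0.56   0.106]
```

```bash
cat >> h.py <<'E'
C=np.array([.492,.097]); Y=13.2   # carton pose
c,s_=np.cos(np.radians(Y)),np.sin(np.radians(Y))
def tocart(P): d=P[...,:2]-C; return np.stack([d[...,0]*c+d[...,1]*s_, -d[...,0]*s_+d[...,1]*c, P[...,2]],-1)
def toworld(x,y,z): return np.array([C[0]+x*c-y*s_, C[1]+x*s_+y*c, z])
def delta(w,yaw):   # w: world TCP target
    o=ctrl.get_obs(); from scipy.spatial.transform import Rotation as R
    r=R.from_euler('xyz',o["orientation"],degrees=True).as_matrix()
    return (r.T@(np.asarray(w)-o["tool_pos"])).round(4), "turn",round(-((yaw-o["orientation"][2]+180)%360-180),1)
E
python3 - <<'E'
from h import *
for n in("top","scene"):
    W=tocart(np.load(f"pics/{n}0.npy"))
    m=(abs(W[...,0]-.07)<.07)&(abs(W[...,1])<.045)&(W[...,2]>.045)&(W[...,2]<.16)
    P=W[m]; print(n,len(P))
    for a in np.arange(0,.12,.006):
        q=P[(P[:,0]>=a)&(P[:,0]<a+.006)]
        if len(q)>3: print(round(a+.003,3),q[:,2].min().round(4),np.median(q[:,2]).round(4),q[:,2].max().round(4),len(q))
    m=(W[...,1]<-.06)&(W[...,1]>-.25)&(abs(W[...,0])<.12)&(W[...,2]>.05); P=W[m];print("mug",P.min(0),P.max(0))
    m=(W[...,1]>.07)&(W[...,1]<.25)&(abs(W[...,0])<.12)&(W[...,2]>.05); P=W[m];print("jar",P.min(0),P.max(0))
print(delta([.40,.25,.25],13.2), delta([.55,.15,.25],13.2))
print(toworld(.125,0,.25))
E
```

```text
top 1125
0.021 0.1251 0.1272 0.1306 7
0.027 0.121 0.1258 0.1308 121
0.033 0.1195 0.1237 0.1275 114
0.039 0.1169 0.1209 0.1253 111
0.045 0.1147 0.1196 0.124 117
0.051 0.1125 0.1175 0.1218 109
0.057 0.1095 0.1152 0.1198 112
0.063 0.1095 0.1133 0.1181 113
0.069 0.1066 0.1107 0.1145 104
0.075 0.1024 0.1092 0.1143 110
0.081 0.1017 0.1069 0.1126 104
mug [-0.08790862 -0.22394637  0.05001588] [ 0.0057873  -0.12560809  0.10319946]
jar [-0.0378086   0.15895618  0.0500571 ] [0.1198342  0.24959179 0.10966812]
scene 1190
0.021 0.1239 0.1263 0.1303 57
0.027 0.1211 0.1255 0.128 88
0.033 0.1208 0.1235 0.1261 81
0.039 0.1184 0.1213 0.1241 77
0.045 0.1171 0.1194 0.122 81
0.051 0.1142 0.1173 0.1191 75
0.057 0.1125 0.1151 0.118 79
0.063 0.045 0.1127 0.115 83
0.069 0.0451 0.0572 0.1132 362
0.075 0.0515 0.0848 0.1109 139
0.081 0.0915 0.1068 0.1085 67
mug [-0.09095087 -0.22220541  0.05011889] [ 0.00622788 -0.12416693  0.1018917 ]
jar [-0.04130463  0.16085441  0.0501756 ] [0.11994701 0.24942509 0.10881226]
(array([0.2431, 0.2703, 0.0012]), 'turn', np.float64(-40.2)) (array([0.4221, 0.2914, 0.0012]), 'turn', np.float64(-40.2))
[0.61369736 0.12554386 0.25      ]
```

Edge top .13. Move. First call 6 rows, waypoint then second.

The manual's scale: shifts go in units of 5 mm and turns go in units of 5 degrees. Converting my numbers, 0.27 m is 54, 0.243 m is 48.6, -40.2 degrees is -8.04.

Emit:
drive_effector(increments=[{"trans": [8, 9, 0], "rz": -1.4, "jaw": 0}, {"trans": [16, 18, 0], "rz": -2.8, "jaw": 0}, {"trans": [24, 27, 0], "rz": -4.2, "jaw": 0}, {"trans": [32.4, 36, 0], "rz": -5.6, "jaw": 0}, {"trans": [40.5, 45, 0], "rz": -7, "jaw": 0}, {"trans": [48.6, 54, 0], "rz": -8.04, "jaw": 0}, {"trans": [48.6, 54, 0], "rz": -8.04, "jaw": 0}])

```text
clock: 0.98
tool_pos: [0.4004, 0.2472, 0.2517]
orientation: [-180.0, 0.0, 13.1]
force: [0.4, 0.3, -0.5]
opening: 0.0232
gripper_force: 0.0
```

```bash
python3 -c "
from h import *
print(delta(toworld(.128,0,.25),13.2))"
```

```text
(array([0.1832, 0.1668, 0.0016]), 'turn', np.float64(-0.1))
```

In the tool's units: 0.183 m is 36.6, 0.167 m is 33.4.

Emit:
drive_effector(increments=[{"trans": [9.2, 8.4, 0], "jaw": 0}, {"trans": [18.4, 16.8, 0], "jaw": 0}, {"trans": [27.6, 25.2, 0], "jaw": 0}, {"trans": [36.6, 33.4, 0], "jaw": 0}, {"trans": [36.6, 33.4, 0], "jaw": 0}, {"trans": [36.6, 33.4, 10], "jaw": 0}, {"trans": [36.6, 33.4, 18], "jaw": 0}, {"trans": [36.6, 33.4, 18], "jaw": 0}])

```text
clock: 1.98
tool_pos: [0.6143, 0.1299, 0.1583]
orientation: [179.9, 0.4, 13.2]
force: [-0.6, -0.5, -0.5]
opening: -0.0
gripper_force: 0.0
```

```bash
python3 - <<'E'
from h import *
o=ctrl.get_obs(); print(tocart(o["tool_pos"]))
s=snap("scene"); cv2.imwrite("pics/s1.png",cv2.resize(s["frame"][120:300,180:420,::-1],None,fx=3,fy=3))
E
```

```text
[0.12657383 0.00412603 0.15825424]
```

View pics/s1.png

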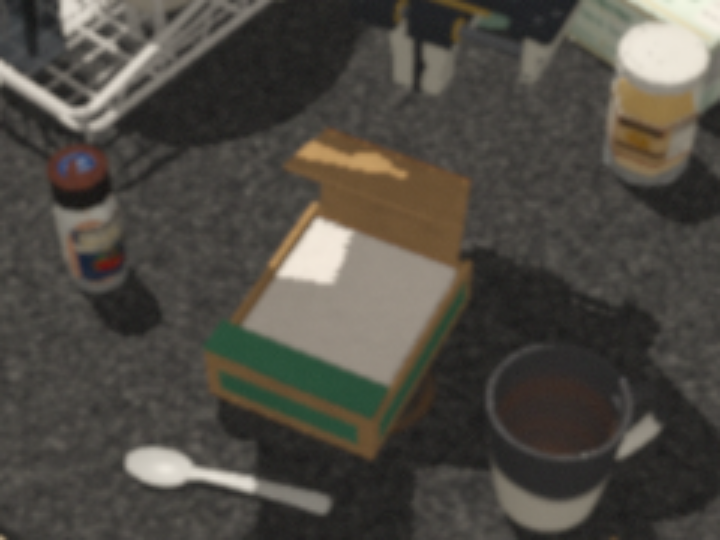

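The picture shows the carton, the flap leaning back at (390,190) with its tongue bent forward, and the closed fingers behind it at (425,70). The way down behind the flap is clear.

Emit:
drive_effector(increments=[{"trans": [0, 0.8, 6], "jaw": 0}, {"trans": [0, 0.8, 10], "jaw": 0}, {"trans": [-3, 0.8, 10], "jaw": 0}, {"trans": [-5, 0.8, 10], "jaw": 0}, {"trans": [-7, 0.8, 9.6], "jaw": 0}, {"trans": [-9, 0.8, 9.2], "jaw": 0}, {"trans": [-9, 0.8, 9.2], "jaw": 0}])

```text
clock: 2.9
tool_pos: [0.5733, 0.1158, 0.1165]
orientation: [-180.0, -0.1, 13.2]
force: [0.4, 0.3, 0.5]
opening: 0.0006
gripper_force: 0.0
```

```bash
python3 - <<'E'
from h import *
o=ctrl.get_obs(); print(tocart(o["tool_pos"]))
s=snap("scene"); cv2.imwrite("pics/s2.png",cv2.resize(s["frame"][120:300,180:420,::-1],None,fx=3,fy=3))
E
```

```text
[ 0.08346794 -0.00028644  0.11652729]
```

View pics/s2.png

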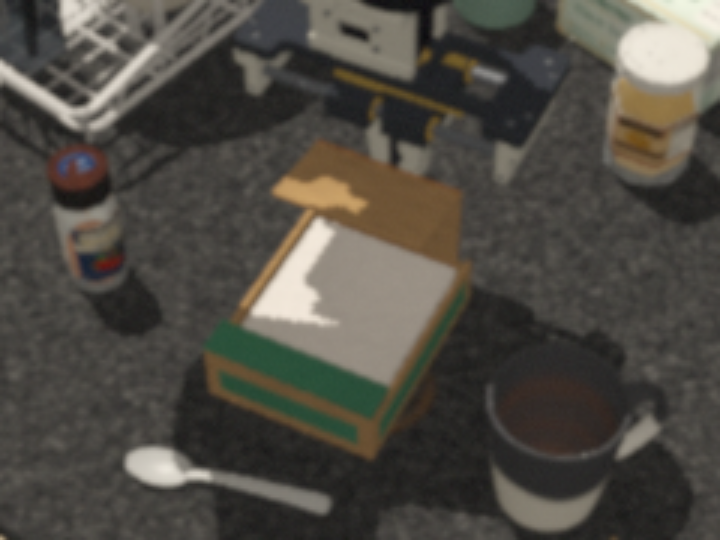

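The fingers, at about (400,150), have pushed the flap to roughly upright and the carton hasn't moved. Next I'll follow the fold arc.

Emit:
drive_effector(increments=[{"trans": [-2, 0, -0.2], "jaw": 0}, {"trans": [-4, 0, -0.2], "jaw": 0}, {"trans": [-5.6, 0, 0.2], "jaw": 0}, {"trans": [-7.2, 0, 1], "jaw": 0}, {"trans": [-8.6, 0, 1.8], "jaw": 0}, {"trans": [-9.8, 0, 2.5], "jaw": 0}, {"trans": [-11.3, 0, 3.7], "jaw": 0}, {"trans": [-11.3, 0, 3.7], "jaw": 0}])

```text
clock: 3.95
tool_pos: [0.5184, 0.1028, 0.0968]
orientation: [180.0, 0.0, 13.2]
force: [0.6, 0.1, 0.5]
opening: 0.0004
gripper_force: 0.1
```

```bash
python3 - <<'E'
from h import *
o=ctrl.get_obs(); print(tocart(o["tool_pos"]))
s=snap("scene"); cv2.imwrite("pics/s3.png",cv2.resize(s["frame"][120:300,180:420,::-1],None,fx=3,fy=3))
W=tocart(cloud(s))
m=(abs(W[...,0])<.07)&(W[...,1]>.028)&(W[...,1]<.05)&(W[...,2]<.13); P=W[m]
for a in np.arange(-.07,.07,.008):
    q=P[(P[:,0]>=a)&(P[:,0]<a+.008)]
    if len(q)>2: print(round(a+.004,3),np.median(q[:,2]).round(4))
E
```

```text
[ 0.02702487 -0.00035775  0.09682116]
-0.066 0.0495
-0.058 0.05
-0.05 0.0495
-0.042 0.0372
-0.034 0.0403
-0.026 0.0468
-0.018 0.0539
-0.01 0.0602
-0.002 0.067
0.006 0.0726
0.014 0.0727
0.022 0.068
0.03 0.063
0.038 0.0576
0.046 0.0519
0.054 0.0475
0.062 0.041
```

View pics/s3.png

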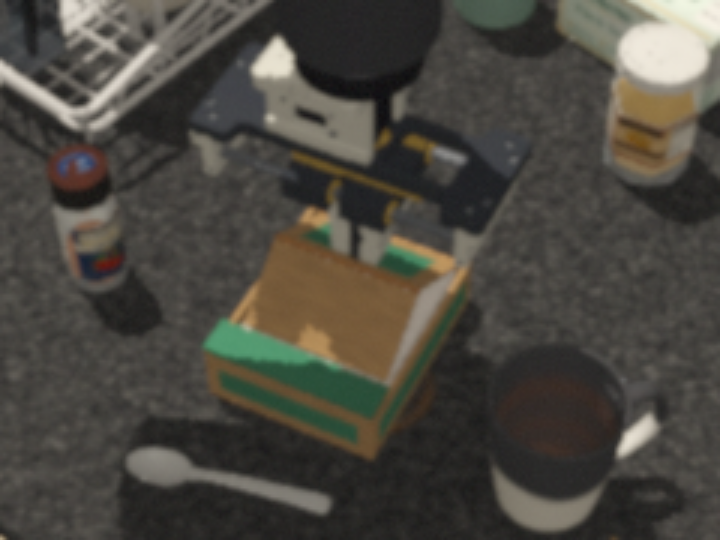

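The flap is folded: crease at carton x ≈ +10 mm, z 73 mm (pixel (350,265)), with the edge on the filters at x ≈ −42 mm, short of the lip. Now I'll press the crease down.

In the tool's units: 0.024 m is 4.8, 0.0145 m is 2.9.

Emit:
drive_effector(increments=[{"trans": [-0.8, 0, 1], "jaw": 0}, {"trans": [-1.4, 0, 2], "jaw": 0}, {"trans": [-2, 0, 2.9], "jaw": 0}, {"trans": [-2.3, 0, 3.8], "jaw": 0}, {"trans": [-2.5, 0, 4.8], "jaw": 0}, {"trans": [-2.6, 0, 5.6], "jaw": 0}, {"trans": [-2.7, 0, 6.2], "jaw": 0}, {"trans": [-2.7, 0, 6.2], "jaw": 0}])

```text
clock: 5.0
tool_pos: [0.505, 0.0995, 0.0656]
orientation: [180.0, 0.1, 13.2]
force: [0.2, -0.4, -0.4]
opening: 0.0005
gripper_force: 0.0
```

```bash
python3 - <<'E'
from h import *
o=ctrl.get_obs(); print(tocart(o["tool_pos"]))
s=snap("scene")
W=tocart(cloud(s))
m=(abs(W[...,0])<.07)&(W[...,1]>.028)&(W[...,1]<.05)&(W[...,2]<.13); P=W[m]
for a in np.arange(-.07,.07,.008):
    q=P[(P[:,0]>=a)&(P[:,0]<a+.008)]
    if len(q)>2: print(round(a+.004,3),np.median(q[:,2]).round(4))
E
```

```text
[ 0.01323341 -0.0005738   0.06559025]
-0.066 0.0494
-0.058 0.0497
-0.05 0.0497
-0.042 0.0389
-0.034 0.0382
-0.026 0.0402
-0.018 0.0409
-0.01 0.0394
-0.002 0.0396
0.006 0.0393
0.014 0.0394
0.022 0.0392
0.03 0.0372
```

Emit:
drive_effector(increments=[{"trans": [0, 0, 0.2], "jaw": 0}, {"trans": [0, 0, 0.4], "jaw": 0}, {"trans": [0, 0, 0.6], "jaw": 0}, {"trans": [0, 0, 0.6], "jaw": 0}])

```text
clock: 5.55
tool_pos: [0.5053, 0.0996, 0.0634]
orientation: [180.0, 0.0, 13.2]
force: [-2.5, -0.8, 7.2]
opening: 0.0004
gripper_force: 3.6
```

Emit:
drive_effector(increments=[{"trans": [0, 0, -4], "jaw": 0}, {"trans": [0, 0, -12], "jaw": 0}, {"trans": [0, 0, -22], "jaw": 0}, {"trans": [0, 0, -32], "jaw": 0}, {"trans": [10, 0, -34], "jaw": 0}, {"trans": [20, 0, -34], "jaw": 0}, {"trans": [20, 0, -34], "jaw": 0}])

```text
clock: 6.42
tool_pos: [0.6052, 0.1232, 0.2316]
orientation: [180.0, 0.1, 13.2]
force: [-1.0, -1.0, -1.3]
opening: 0.0005
gripper_force: 0.0
```

```bash
python3 - <<'E'
from h import *
for n in("scene","top"):
    s=snap(n)
    if n=="scene": cv2.imwrite("pics/s4.png",cv2.resize(s["frame"][120:300,180:420,::-1],None,fx=3,fy=3))
    W=tocart(cloud(s))
    m=(abs(W[...,0])<.08)&(abs(W[...,1])<.045)&(W[...,2]<.13); P=W[m]
    print([(round(a+.004,3),np.median(P[(P[:,0]>=a)&(P[:,0]<a+.008)][:,2]).round(4)) for a in np.arange(-.07,.07,.008) if ((P[:,0]>=a)&(P[:,0]<a+.008)).sum()>2])
    w=cloud(s); im=s["frame"].astype(int)
    m=(im[...,1]>im[...,0]+30)&(im[...,1]>im[...,2]+15)&(w[...,2]>.046)&(w[...,2]<.055)&(abs(W[...,0])<.1)&(abs(W[...,1])<.08)
    print("lip",np.median(W[m],0))
E
```

```text
[(np.float64(-0.066), np.float64(0.0499)), (np.float64(-0.058), np.float64(0.0495)), (np.float64(-0.05), np.float64(0.0492)), (np.float64(-0.042), np.float64(0.0379)), (np.float64(-0.034), np.float64(0.0378)), (np.float64(-0.026), np.float64(0.038)), (np.float64(-0.018), np.float64(0.0379)), (np.float64(-0.01), np.float64(0.0376)), (np.float64(-0.002), np.float64(0.0378)), (np.float64(0.006), np.float64(0.0379)), (np.float64(0.014), np.float64(0.0382)), (np.float64(0.022), np.float64(0.0382)), (np.float64(0.03), np.float64(0.0381)), (np.float64(0.038), np.float64(0.0382)), (np.float64(0.046), np.float64(0.0381)), (np.float64(0.054), np.float64(0.0381)), (np.float64(0.062), np.float64(0.0377)), (np.float64(0.07), np.float64(0.036))]
lip [-0.06508724  0.00250062  0.04979953]
[(np.float64(-0.066), np.float64(0.0501)), (np.float64(-0.058), np.float64(0.0499)), (np.float64(-0.05), np.float64(0.0494)), (np.float64(-0.042), np.float64(0.0381)), (np.float64(-0.034), np.float64(0.0382)), (np.float64(-0.026), np.float64(0.0381)), (np.float64(-0.018), np.float64(0.0375)), (np.float64(-0.01), np.float64(0.0378)), (np.float64(-0.002), np.float64(0.0375)), (np.float64(0.006), np.float64(0.038)), (np.float64(0.014), np.float64(0.038)), (np.float64(0.022), np.float64(0.038)), (np.float64(0.03), np.float64(0.0378)), (np.float64(0.038), np.float64(0.0376)), (np.float64(0.046), np.float64(0.0375)), (np.float64(0.054), np.float64(0.0381)), (np.float64(0.062), np.float64(0.0377)), (np.float64(0.07), np.float64(0.0366))]
lip [-0.06147602  0.00164199  0.04999633]
```

View pics/s4.png

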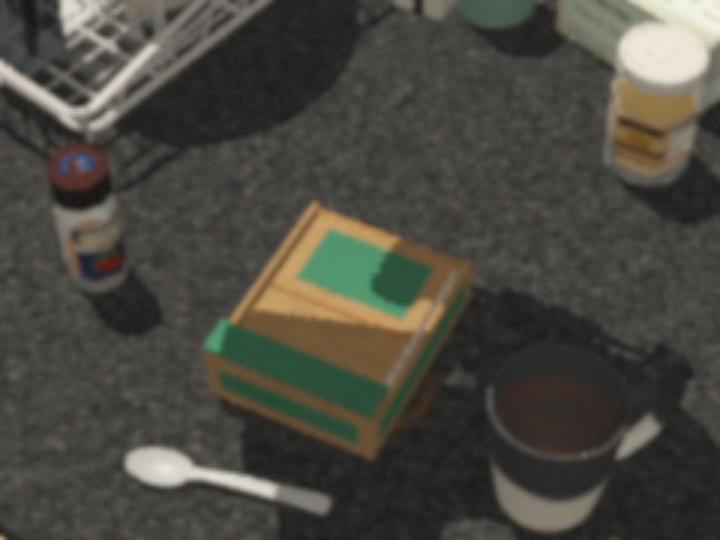

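The flap lies flat at z ≈ 38 mm, with its edge tucked under the lip at (295,370). The carton, mug, jar and spoon haven't moved, and the robot is clear of everything.

```bash
python3 -c "
from plant import ctrl
print(ctrl.close_job())"
```

```text
the job is handed in; nothing more can be done
None
```

The carton is closed and the job is handed in: the flap lies flat with its front edge tucked under the green lip, the mug, jar and teaspoon look unmoved in the last picture, and it took about 6.4 s.

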